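# Hang the bit caddy on its keyhole stud

### The arm

A 7-joint arm with a two-finger parallel gripper is mounted at the origin on a cart in front of the work surface, level with it; the furniture and walls round the work are solid. World frame = base frame: x ahead of the robot, y to its left, z up, the work surface at z = 0. Lengths are in m, angles in rad, forces in N, time in s.
With the tool pointing down it reaches from about 0.425 to 0.95 m from the base axis. Payload 4.7 kg.
Tool frame: the origin (TCP) lies on the centre line of the jaws, within the pads' length; the fingertips stand robot.nose_length ahead of it and the grasp point (between the pads) lies 8 mm behind it (robot.nose_length is the distance from the TCP to the fingertips, in m); z points along the fingers, y is the line along which they close (so a half turn about z gives the same grasp; the last joint's range is limited). The gripper opens to 85 mm and grips with 20 to 120 N. Pads are 22 mm wide; open, the fingers measure 114 mm over their backs; the gripper's body (76 mm by 85 mm) begins 54 mm behind the grasp point. The pads swing forward as they close: fully open they stand 13 mm farther back than shut.
Start: joints at [1.301, 0.469, -0.049, 1.532, 0.024, 1.141, -0.082], TCP at [0.161, -0.656, 0.242] pointing down, gripper open.
Joint ranges: [-2.59, 2.59], [-0.33, 1.99], [-1.39, 1.29], [0.1, 2.45], [-1.04, 4.18], [0.21, 1.99], [-2.66, 2.66]. Speed limits (rad/s): [2.57, 2.57, 3.14, 3.14, 3.14, 3.14, 3.14].

### API

Orientations are given as [roll, pitch, yaw] about the fixed x, y, z axes, in that order (R = Rz(yaw) Ry(pitch) Rx(roll)).
In Python, from plant import robot gives the robot as it stands. Calls block until the motion is done:
- robot.goto(position, orientation): joint-space move of the TCP to a pose.
- robot.move_straight(position, vel=0.15, attitude=None, contact_N=None): straight line of the TCP; attitude=None keeps the orientation; vel is the mean speed in m/s. With contact_N (N) it stops when the force on the tool has changed by that much, and returns True; else False.
- robot.move_joints(angles): joint-space move.
- robot.grip(opening, strength=None): opening from 0.0 (shut) to 1.0 (fully open); strength is the grip in N (None keeps the last); returns when the fingers have stopped.
- robot.sleep(seconds).
- robot.inverse_kinematics(position, orientation): joint angles nearest the present ones, or None.
- robot.sense(): the state.
- robot.grab_frame(name): name is "scene" or "top" or "wrist"; returns a dict with "image" (420x560x3 uint8, red, green, blue), "range_z" (420x560 float32, m along the optical axis (not along the pixel's ray), 0 where there is no reading), "fx", "fy", "cx", "cy" (pixels), "R" (3x3) and "t" (3): a world point X has camera coordinates R X + t. Camera axes: x right, y down, z forward; pixel columns grow to the right and rows downward; lengths in m; the calibration is good to about 2 mm. A picture is of the moment at which its call begins.
A pose or a line that the arm cannot do raises robot.IKError and nothing moves.
- robot.close_job(): hands the job in; it is judged then, once.
The state is a dict: "t": time; "joint_pos": joint angles; "joint_velocities": joint speeds; "effort": joint torques, N m; "tcp_pos": TCP position; "tcp_rot": TCP orientation; "wrist_force": force on the tool from outside, world axes, zero at the start; "torque": the same for the moment, N m; "opening": opening from 0.0 (shut) to 1.0 (fully open); "gripper_force": force on a finger pad.
Only numpy, scipy, OpenCV 4.12 (cv2) and the standard library are available. Lean on these libraries where they do the work, as an engineer would, in place of code of your own. Each camera call takes 0.05 s, during which the arm holds its last target. There are 200 camera calls.

### The job

Pick up the blue bit caddy and hang it on the upright board: slip the round hole of its keyhole over the brass stud head, press it gently against the sprung pads and slide it straight down until the narrow slot is fully home on the stud, then let go. The stud is clamped somewhere along the board's track and its height has not been measured, so find it by feel or by eye; use light forces and leave the jar, tape roll and glue bottle where they are.

Things in the scene. Friction and masses are not known exactly. Their poses are not given: they have to be found in the camera images.
- caddy: Blue bit caddy standing upright on the bench: 90 wide (y), 48 deep, 202 mm tall, 0.22 to 0.36 kg. Origin: foot of its flat BACK face, mid-width; x points backward out of the back face (to the board when hung), y along the width, z up. Back plate x -6 to 0, 160 mm tall; bin with bits in front, x to -48, 52 mm high. Two rubber feet stand 3 mm out of the back face, 10 mm up, y=+-34.
- caddy_hole (a point): Centre of the keyhole's round (eight-sided) hole, 25 mm across, right through the 6 mm back plate, 75 mm up at y=0, x=-3 of the caddy's frame (same axes). Above it opens a slot 10 mm wide that ends 98.5 mm up. The stud axis is 75 mm up the caddy with the head in mid-hole and 95 mm up when home: a 20 mm slide down.
- caddy_grip (a point): Grip point: middle of the black tab on top of the caddy, 12 mm thick in x, 34 mm wide in y, 160 to 202 mm up; the point is 184 mm up at x=-6, y=0 of the caddy's frame, same axes. Grip from above, fingers closing along x.
- mount_board: Fixed upright plywood board, 150 wide (y), 165 tall, 18 mm thick, foot behind it. Origin: foot of its FRONT face, mid-width; x points into the board, away from the robot; z up; front face at x=0. A headed stud stands out toward -x at y=0, at an unmeasured height of 110 to 142 mm. Shank 7 mm across; bevelled brass head 18 mm across, from x=-12 (its back) to x=-17 (its front).
- board_track (a point): Middle of the board's upright track, on the front face, 126 mm up at y=0 (not the stud; axes as the board). The stud's rigid carriage plate (62 x 30 x 1.5 mm) is clamped on the track and carries, level with the shank at y=+-23, two black rubber pads 12 x 24 mm that reach to x=-8 and yield together up to 6 mm on springs: 2.5 N at first touch, 0.7 N more per mm.
- board_face (a point): Point on the board's front face, 60 mm up, y=0 (axes as the board). To pass behind the head, the caddy's back face must be pressed to between x=-6 and x=-3 of the board; 4 to 6 N do. The pads then hold the plate against the head, and friction (4 to 6 N) keeps it from sliding by its own weight: push it down until it stops. Any contact of caddy with stud, pads or board must stay under 30 N.
- screw_jar: White jar with a grey lid, 60 mm in diameter, 73 mm tall; origin under its centre. Bystander.
- masking_tape: Cream roll of masking tape lying flat, 105 mm in diameter, 24 mm high; origin under its centre. Bystander.
- glue_bottle: White glue bottle with a red cap, 51 x 50 x 139 mm; origin under its centre. Bystander.

How it is judged:
By the outcome, as a careful person would: the job done as asked, in the order asked, and still so for the second after the job is handed in, with the robot touching nothing.
It also fails if it takes over 67 s, if anything falls off the work surface, if the arm or the gripper's body presses on something with over 40 N, if the wrist force passes 120 N, or if a joint passes its speed limit or range.

## Working session

There is one attempt and no reset: what is moved stays moved. The work goes in short steps, each a Python script; the robot and the scene stay as the last script left them, time stands still between calls to the robot, and variables do not carry over. Pictures are saved under pics/ and viewed, at most 10 in all, crops included, and the job is handed in when it is done.

```bash
mkdir -p pics; ls
python3 - <<'E'
from plant import robot
import cv2,numpy as np
s=robot.sense();print(s['t'],s['tcp_pos'],s['tcp_rot'],robot.nose_length,s['opening'])
ims=[]
for n in('scene','top'):
    f=robot.grab_frame(n);np.savez(n+'0.npz',**f);cv2.imwrite(f'pics/{n}0.png',f['image'][...,::-1]);print(n,f['R'],f['t'],f['fx'])
E
```

```text
pics
0.0 [ 0.16081543 -0.65495815  0.2412432 ] [-3.13959020e+00  6.90431016e-05  2.40792047e-01] 0.011 0.9993741245084039
scene [[-0.69189237 -0.72198716 -0.00441504]
 [-0.51846908  0.50109468 -0.69288811]
 [ 0.50246868 -0.47711493 -0.7210316 ]] [0.3269034  0.39249789 0.96468713] 527.823956640119
top [[-0.01481728 -0.9996951  -0.01975213]
 [-0.99695954  0.01628233 -0.07620086]
 [ 0.07649923  0.01856299 -0.99689683]] [-0.04223322  0.53608095  1.12282294] 381.8361173170339
```

View pics/scene0.png

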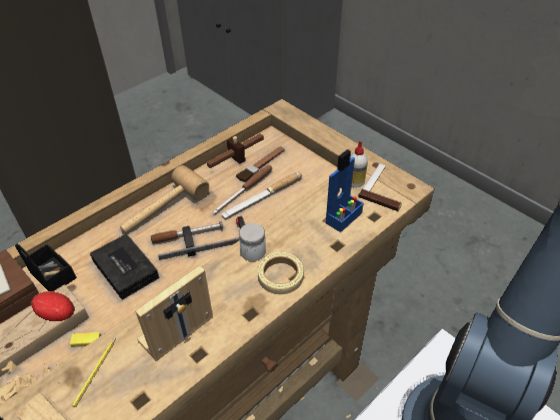

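View pics/top0.png

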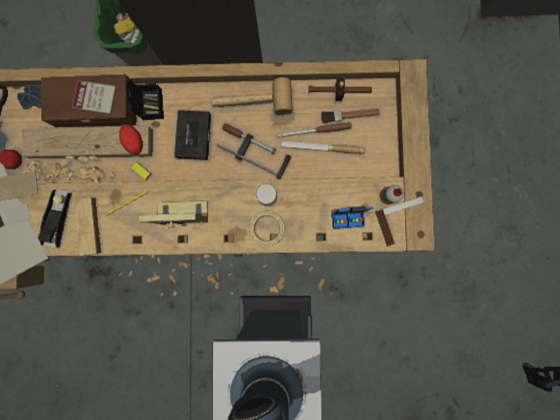

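The scene view shows the board near (178,315) with the stud at about (180,307). The caddy is near (343,200) with the glue bottle right behind it at (358,165), the jar is at (252,242) and the tape at (280,272).

```bash
cat > h.py <<'E'
import numpy as np,cv2
def cloud(f):
    v,u=np.mgrid[:420,:560];z=f['range_z'].astype(float)
    c=np.stack([(u-f['cx'])/f['fx']*z,(v-f['cy'])/f['fy']*z,z],-1)
    W=(c-f['t'])@f['R']; W[z==0]=np.nan
    return W
E
python3 - <<'E'
from h import *
import scipy.stats
for n in('scene','top'):
    f=dict(np.load(n+'0.npz'));W=cloud(f);im=f['image'].astype(int)
    r,g,b=im[...,0],im[...,1],im[...,2];z=W[...,2]
    print(n,'table z',np.nanmedian(z[(np.abs(z)<.02)]))
    blue=(b>r+40)&(b>g+25)&(z>.008)&(z<.25)
    v,u=np.where(blue);k=(u>200);P=W[v[k],u[k]]
    print('blue',len(P),np.nanmin(P,0),np.nanmax(P,0))
    for zl,zh in((.01,.05),(.06,.15),(.15,.17)):
        Q=P[(P[:,2]>zl)&(P[:,2]<zh)]
        if len(Q)>8:
            (c,s,a)=cv2.minAreaRect(Q[:,:2].astype(np.float32)*1000);print(zl,len(Q),c,s,a)
    # caddy all pixels above table near it
    c=np.nanmedian(P[:,:2],0);m=(np.hypot(W[...,0]-c[0],W[...,1]-c[1])<.12)
    for zl,zh in((.17,.21),(.145,.17)):
        Q=W[m&(z>zl)&(z<zh)]; 
        if len(Q)>4: print('tab',zl,len(Q),Q.mean(0),cv2.minAreaRect(Q[:,:2].astype(np.float32)*1000))
    # board
    box=dict(scene=(135,265,220,360),top=(135,198,212,228))[n]
    x0,y0,x1,y1=box;B=W[y0:y1,x0:x1].reshape(-1,3)
    T=B[(B[:,2]>.155)&(B[:,2]<.175)];print('boardtop',len(T),T.mean(0),cv2.minAreaRect(T[:,:2].astype(np.float32)*1000))
    np.save(n+'B.npy',B)
    s=5 if n=='scene' else 6
    if n=='scene':
        a=cv2.resize(f['image'][265:365,130:220],None,fx=4.4,fy=5.8,interpolation=3)[:580]
        bb=cv2.resize(f['image'][140:240,310:380],None,fx=5.8,fy=5.8,interpolation=3)[:580]
        cv2.imwrite('pics/crop1.png',np.hstack([a[:,:390],bb])[...,::-1])
B=np.load('sceneB.npy');B=B[(B[:,2]>.02)&(B[:,2]<.155)]
# RANSAC vertical plane via repeated trimming
best=None;rng=np.random.default_rng(0)
for i in range(300):
    p=B[rng.choice(len(B),3,False)];nn=np.cross(p[1]-p[0],p[2]-p[0]);nn/=np.linalg.norm(nn)+1e-12
    k=np.abs((B-p[0])@nn)<.002
    if best is None or k.sum()>best.sum():best=k
I=B[best];c=I.mean(0);nn=np.linalg.svd(I-c)[2][2];nn*=np.sign(nn[0])
print('plane',best.sum(),c,nn,'yaw',np.arctan2(nn[1],nn[0]));d=(B-c)@nn
t=np.array([-nn[1],nn[0]]);lat=(I[:,:2]-c[:2])@t;print('lat',np.percentile(lat,[0,1,99,100]))
k=(d<-.008)&(d>-.03);print('stud',np.c_[(B[k][:,:2]-c[:2])@t,B[k][:,2],d[k]].round(4))
E
```

```text
scene table z -0.00016629162150285452
blue 1235 [ 0.47685773 -0.35801186  0.00801825] [ 0.58799868 -0.20147148  0.1798944 ]
0.01 535 (503.7044677734375, -249.65109252929688) (48.81338119506836, 94.88229370117188) 3.196059226989746
0.06 545 (541.18359375, -285.00335693359375) (31.717193603515625, 170.53335571289062) 22.13314437866211
0.15 68 (525.7804565429688, -248.41322326660156) (8.502595901489258, 90.63282012939453) 3.8657538890838623
tab 0.17 172 [ 0.52057638 -0.24538273  0.19044917] ((522.1744384765625, -248.5953826904297), (15.305341720581055, 37.120765686035156), 5.5403242111206055)
tab 0.145 161 [ 0.52337778 -0.24193718  0.15646348] ((523.5479736328125, -248.80320739746094), (14.725407600402832, 93.85282897949219), 2.5024547576904297)
boardtop 831 [0.50943396 0.25085868 0.16342197] ((511.3779602050781, 247.00234985351562), (21.720972061157227, 150.1119384765625), 1.212643027305603)
top table z 0.000995166150144943
blue 180 [ 0.48132096 -0.2962885   0.00810337] [ 0.53140826 -0.20567707  0.17040958]
0.01 90 (505.17327880859375, -251.22726440429688) (42.249794006347656, 88.96028
[... 2495 characters left out ...]
-0.0057  0.1189 -0.0156]
 [-0.0062  0.1214 -0.0185]
 [ 0.0211  0.1369 -0.0089]
 [ 0.0191  0.1347 -0.0088]
 [ 0.0172  0.1327 -0.0088]
 [ 0.015   0.1296 -0.0081]
 [ 0.0054  0.1286 -0.0168]
 [ 0.0034  0.1265 -0.0168]
 [ 0.0007  0.1222 -0.0154]
 [ 0.      0.1242 -0.018 ]
 [-0.0025  0.1202 -0.0168]
 [-0.0049  0.1171 -0.0163]
 [ 0.0234  0.1358 -0.0086]
 [ 0.0034  0.122  -0.0158]
 [ 0.0019  0.1215 -0.0168]
 [ 0.0002  0.1202 -0.0173]
 [ 0.0162  0.1246 -0.0085]
 [ 0.0144  0.1229 -0.0087]
 [ 0.0188  0.1243 -0.0088]
 [ 0.017   0.1226 -0.009 ]
 [ 0.0156  0.1178 -0.0091]
 [ 0.0259  0.1258 -0.0093]
 [ 0.0237  0.1228 -0.0087]
 [ 0.0228  0.1195 -0.0097]
 [ 0.0247  0.1169 -0.0085]
 [ 0.0226  0.1141 -0.0081]]
```

View pics/crop1.png

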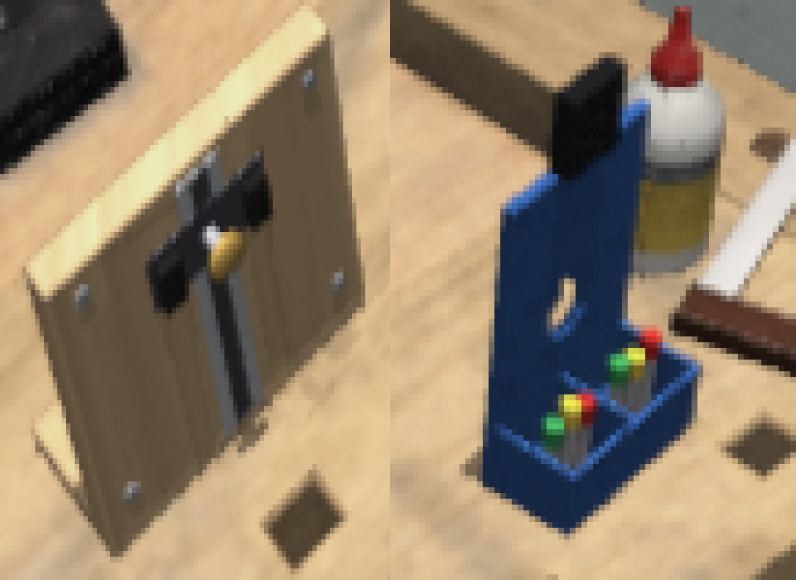

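Both cameras agree on these positions:

| Item | Measurement |
|---|---|
| Caddy | yaw about 3.3°, tab at (0.524, -0.249) |
| Board | yaw about 1.1°, front face x≈0.504, centre y≈0.247 |
| Stud | z≈0.127, from the pads and head |

Next I'll hover over the tab, check it with the wrist camera, and grasp.

Run:
```python
from h import *
from plant import robot
s=robot.sense();q=s['joint_pos']
for yaw in(np.pi/2+.057,-np.pi/2+.057):
    ss=[robot.inverse_kinematics([.524,-.249,.30],[np.pi,0,yaw]),robot.inverse_kinematics([.42,.247,.25],[np.pi,0,yaw-.037])]
    print(yaw,[None if a is None else np.round(a,2) for a in ss])
yaw=-np.pi/2+.057
a=robot.inverse_kinematics([.524,-.249,.30],[np.pi,0,yaw]);b=robot.inverse_kinematics([.524,-.249,.30],[np.pi,0,yaw+np.pi])
if a is None or (b is not None and np.abs(np.array(b)-q).max()<np.abs(np.array(a)-q).max()): yaw+=np.pi
print('yaw',yaw)
robot.goto([.524,-.249,.30],[np.pi,0,yaw])
s=robot.sense();print(s['t'],s['tcp_pos'],s['tcp_rot'],s['joint_pos'])
f=robot.grab_frame('wrist');np.savez('w1.npz',**f);W=cloud(f)
m=(W[...,2]>.18)&(W[...,2]<.215)&(np.hypot(W[...,0]-.524,W[...,1]+.249)<.05)
Q=W[m];print(len(Q))
if len(Q)>5:print(Q.mean(0),cv2.minAreaRect(Q[:,:2].astype(np.float32)*1000))
m=(W[...,2]>.152)&(W[...,2]<.166)&(np.hypot(W[...,0]-.524,W[...,1]+.249)<.06)
Q=W[m];print(len(Q))
if len(Q)>5:print(Q.mean(0),cv2.minAreaRect(Q[:,:2].astype(np.float32)*1000))
cv2.imwrite('pics/w1.png',f['image'][...,::-1])
```

```text
1.6277963267948965 [array([ 0.82,  0.32, -0.58,  1.67,  0.19,  1.21,  0.26]), array([ 0.41,  0.44, -1.31,  1.91,  0.46,  1.16, -1.05])]
-1.5137963267948966 [array([-0.44,  0.43,  1.12,  1.73, -0.41,  1.24, -2.3 ]), array([ 0.34,  0.36, -1.16,  1.91,  0.37,  1.11,  2.19])]
yaw 1.6277963267948965
2.075 [ 0.52329135 -0.25092056  0.29961292] [-3.14078246e+00  3.56938851e-04  1.62447310e+00] [ 0.82280602  0.32348759 -0.57520394  1.6656551   0.18666112  1.20822356
  0.25831886]
736
[ 0.52467935 -0.24551027  0.20140539] ((524.8154907226562, -247.45668029785156), (12.090332984924316, 33.472408294677734), 3.1993253231048584)
333
[ 0.52680849 -0.23647297  0.16087464] ((524.9930419921875, -248.14585876464844), (10.948471069335938, 90.43215942382812), 3.9902760982513428)
```

View pics/w1.png

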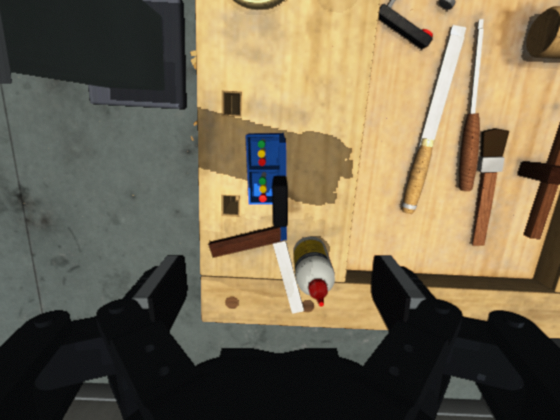

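The wrist view shows the tab at pixel (280,200), between the fingers. The glue bottle at (315,280) is lower than the fingertips will go. I'll descend and grip.

Run:
```python
from h import *
from plant import robot
def S(l):
    s=robot.sense();print(l,s['t'],np.round(s['tcp_pos'],4),np.round(s['tcp_rot'],4),np.round(s['wrist_force'],1),np.round(s['torque'],2),round(s['opening'],3),np.round(s['gripper_force'],1))
robot.move_straight([.525,-.2475,.177],vel=.12);S('down')
robot.grip(0.0,strength=70);S('grip')
robot.move_straight([.525,-.2475,.20],vel=.08);S('lift')
robot.move_straight([.50,-.2475,.32],vel=.15);S('up')
robot.goto([.44,.247,.30],[np.pi,0,np.pi/2+.019]);S('over')
f=robot.grab_frame('scene');np.savez('s2.npz',**f)
cv2.imwrite('pics/s2.png',cv2.resize(f['image'][170:380,80:300],None,fx=2.7,fy=2.7,interpolation=3)[...,::-1])
```

```text
down 3.3 [ 0.5256 -0.2476  0.1778] [3.1401e+00 7.0000e-04 1.6278e+00] [ 0.2 -0.3  0.2] [ 0.03  0.06 -0.01] 1.001 0.0
grip 3.9667 [ 0.5251 -0.2476  0.1772] [3.1412e+00 3.0000e-04 1.6277e+00] [-0.2 -0.7  1.4] [-0.04  0.05  0.01] 0.136 68.6
lift 4.4083 [ 0.5251 -0.2476  0.2005] [3.1408e+00 6.0000e-04 1.6277e+00] [-0.5 -0.2 -3. ] [ 0.01 -0.02 -0.03] 0.131 68.0
up 5.375 [ 0.4994 -0.2473  0.3188] [-3.1397e+00 -1.1000e-03  1.6279e+00] [ 0.1 -0.2 -3.8] [-0.    0.03  0.02] 0.13 68.1
over 7.1833 [0.4408 0.2458 0.2998] [-3.1415e+00  7.0000e-04  1.5876e+00] [-0.1 -0.7 -3.4] [ 0.05 -0.07 -0.01] 0.127 68.5
```

View pics/s2.png

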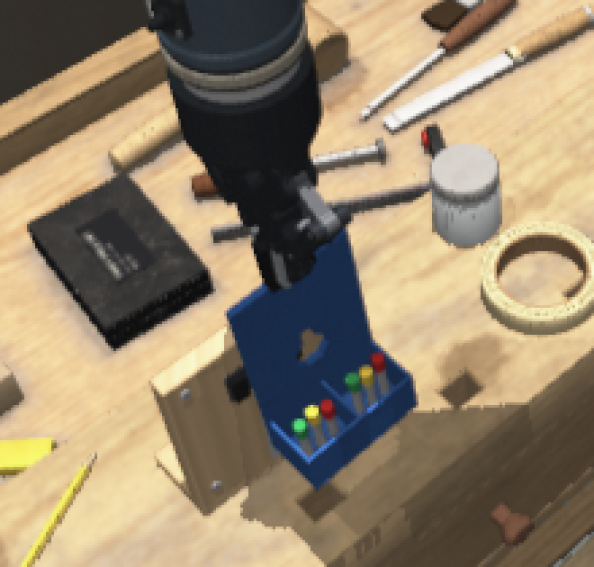

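The caddy is gripped upright at about 3.4 N, with the hole visible. I'll lower it in front of the stud and measure the caddy with the same camera, so its calibration error cancels out.

```bash
cat > meas.py <<'E'
from h import *
def meas(f,save=None):
    W=cloud(f);im=f['image'].astype(int);r,g,b=im[...,0],im[...,1],im[...,2]
    blue=(b>r+35)&(b>g+25)&(W[...,0]>.36)&(W[...,0]<.53)&(np.abs(W[...,1]-.247)<.08)
    z=W[...,2];zt=np.nanpercentile(z[blue],99)
    B=W[blue&(z>zt-.10)&(z<zt-.003)];rng=np.random.default_rng(0);best=None
    for i in range(300):
        p=B[rng.choice(len(B),3,False)];n=np.cross(p[1]-p[0],p[2]-p[0]);n/=np.linalg.norm(n)+1e-12
        k=np.abs((B-p[0])@n)<.0015
        if best is None or k.sum()>best.sum():best=k
    I=B[best];c=I.mean(0);n=np.linalg.svd(I-c)[2][2];n*=np.sign(n[0])
    print('plane',best.sum(),c.round(4),n.round(4))
    # rays to plane
    v,u=np.mgrid[:420,:560];d=np.stack([(u-f['cx'])/f['fx'],(v-f['cy'])/f['fy'],np.ones(u.shape)],-1)@f['R']
    C=-f['R'].T@f['t'];X=C+d*(((c-C)@n)/(d@n))[...,None]
    t=np.array([-n[1],n[0],0]);t/=np.linalg.norm(t);up=np.cross(n,t);up*=np.sign(up[2])
    on=blue&(np.abs((W-c)@n)<.003)
    L=(X-c)@t;H=(X-c)@up
    for z0 in(-.03,-.01,.01,.03):
        k=on&(np.abs(H-z0)<.006);print('row',z0,'lat',np.percentile(L[k],[1,99]).round(4),end=' ')
    k=on&(np.abs(L)<.04);print('\ntopH',np.percentile(H[k],99.5).round(4))
    cnt=cv2.findContours(on.astype(np.uint8),cv2.RETR_CCOMP,cv2.CHAIN_APPROX_NONE)
    for a,h in zip(cnt[0],cnt[1][0]):
        if h[3]>=0 and len(a)>12:
            uu=a[:,0,0];vv=a[:,0,1];l=L[vv,uu];hh=H[vv,uu]
            lo=hh<hh.min()+.022
            print('hole',len(a),'lat',l.min().round(4),l.max().round(4),'H',hh.min().round(4),hh.max().round(4))
            ctr=c+t*(l.min()+l.max())/2+up*(hh.min()+.0125)
            print('hole ctr world',ctr.round(4))
    print('plate mid edge & origin: up',up.round(4),'t',t.round(4))
E
python3 - <<'E'
from meas import *
from plant import robot
robot.move_straight([.44,.247,.229],vel=.12)
s=robot.sense();print(s['t'],np.round(s['tcp_pos'],4),np.round(s['tcp_rot'],4),s['wrist_force'])
f=robot.grab_frame('scene');np.savez('s3.npz',**f);meas(f)
cv2.imwrite('pics/s3.png',cv2.resize(f['image'][230:360,110:240],None,fx=4.5,fy=4.5,interpolation=3)[...,::-1])
E
```

```text
7.975 [0.4404 0.2475 0.2296] [ 3.1407e+00 -9.0000e-04  1.5898e+00] [ 0.30933363 -0.13280198 -3.12236842]
plane 1074 [0.4405 0.245  0.1618] [0.9998 0.0209 0.0031]
row -0.03 lat [-0.0454  0.0407] row -0.01 lat [-0.0452  0.0416] row 0.01 lat [-0.0433  0.0421] row 0.03 lat [-0.0429  0.0435] 
topH 0.0521
hole 35 lat -0.0181 0.0112 H -0.0443 -0.0069
hole ctr world [0.4407 0.2415 0.13  ]
plate mid edge & origin: up [-3.1e-03 -1.0e-04  1.0e+00] t [-0.0209  0.9998  0.    ]
```

View pics/s3.png

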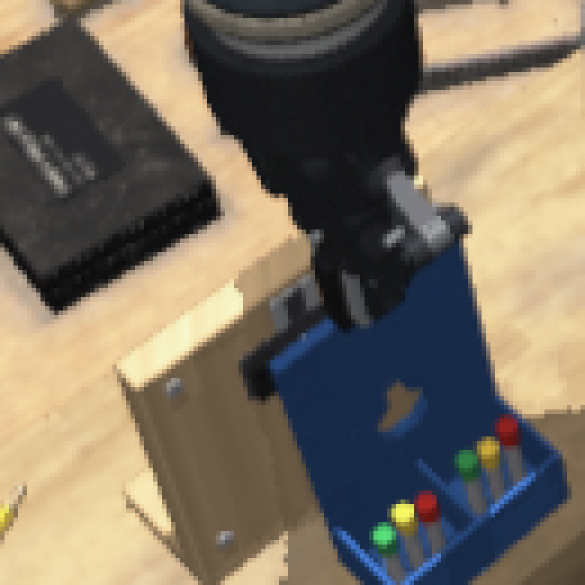

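Hole is visible, but the plate edges hint at a small roll. I'll run the same code on the caddy standing on the bench as a control, and on the board edges.

```bash
sed -i 's/def meas(f,save=None):/def meas(f,bx=(.36,.53),yc=.247):/; s/(W\[...,0\]>.36)&(W\[...,0\]<.53)&(np.abs(W\[...,1\]-.247)<.08)/(W[...,0]>bx[0])\&(W[...,0]<bx[1])\&(np.abs(W[...,1]-yc)<.08)/' meas.py
python3 - <<'E'
from meas import *
f=dict(np.load('scene0.npz'));meas(f,(.45,.56),-.249)
print('s2');meas(dict(np.load('s2.npz')))
# board edges by rows from scene0
W=cloud(f);c=np.array([.50335,.25051,.08891]);n=np.array([.99981,.01934,0]);t=np.array([-.01934,.99981,0])
on=np.zeros((420,560),bool);on[265:360,125:225]=1
on&=np.abs((W-c)@n)<.004
for z0 in(.03,.05,.07,.09,.11,.13,.15):
    k=on&(np.abs(W[...,2]-z0)<.006);l=((W-c)@t)[k];print(z0,np.percentile(l,[1,99]).round(4))
# track / head: gold pixels
im=f['image'].astype(int);g=(im[...,0]>im[...,2]+50)&(((W-c)@n)<-.009)&(((W-c)@n)>-.022);g[:265]=0;g[360:]=0;g[:,:130]=0;g[:,225:]=0
print('head',g.sum(),[((W-c)@t)[g].min(),((W-c)@t)[g].max()],W[g][:,2].min(),W[g][:,2].max())
E
```

```text
plane 437 [ 0.5237 -0.2443  0.1107] [0.9973 0.0736 0.0016]
row -0.03 lat [-0.0446  0.0431] row -0.01 lat [-0.0457  0.0414] row 0.01 lat [-0.0457  0.0432] row 0.03 lat [-0.0435  0.0424] 
topH 0.0531
hole 26 lat -0.0174 0.0208 H -0.0442 -0.0069
hole ctr world [ 0.5236 -0.2425  0.079 ]
plate mid edge & origin: up [-1.6e-03 -1.0e-04  1.0e+00] t [-0.0736  0.9973  0.    ]
s2
plane 1312 [0.4411 0.2436 0.2327] [9.999e-01 1.510e-02 4.000e-04]
row -0.03 lat [-0.046   0.0405] row -0.01 lat [-0.0454  0.0414] row 0.01 lat [-0.0443  0.0419] row 0.03 lat [-0.0429  0.0433] 
topH 0.0518
hole 38 lat -0.0179 0.0094 H -0.0444 -0.0082
hole ctr world [0.4412 0.2394 0.2008]
plate mid edge & origin: up [-4.e-04 -0.e+00  1.e+00] t [-0.0151  0.9999  0.    ]
0.03 [-0.0761  0.0704]
0.05 [-0.0751  0.0704]
0.07 [-0.076   0.0695]
0.09 [-0.0765  0.0709]
0.11 [-0.0766  0.0703]
0.13 [-0.0761  0.0707]
0.15 [-0.0761  0.0702]
head 412 [np.float64(-0.0986439725840648), np.float64(0.05362934916948783)] -0.0047284324546327545 0.1348867236338027
```

The control shows no roll, but the held caddy is rolled about 2.5° in both pictures, so the roll is real. I'll correct it with a tool roll of +0.045, which also shifts the hole about 4.5 mm towards +y. Then I'll re-measure.

Run:
```python
from meas import *
from plant import robot
from scipy.spatial.transform import Rotation as R
robot.grip(0.0,strength=100)
r=(R.from_euler('x',.045)*R.from_euler('xyz',[np.pi,0,np.pi/2+.019])).as_euler('xyz');print(r)
robot.move_straight([.44,.2475,.2295],vel=.05,attitude=list(r))
s=robot.sense();print(s['t'],np.round(s['tcp_pos'],4),np.round(s['tcp_rot'],4),np.round(s['wrist_force'],2))
f=robot.grab_frame('scene');np.savez('s4.npz',**f);meas(f)
```

```text
[ 3.14073713 -0.04499187  1.58981558]
8.4917 [0.4403 0.2466 0.2296] [ 3.1405 -0.0435  1.5883] [ 1.56 -0.7  -3.92]
plane 1075 [0.4405 0.2474 0.1621] [0.9998 0.02   0.0011]
row -0.03 lat [-0.0455  0.0417] row -0.01 lat [-0.045   0.0417] row 0.01 lat [-0.0449  0.0418] row 0.03 lat [-0.0449  0.0416] 
topH 0.0529
hole 34 lat -0.0159 0.0117 H -0.045 -0.0077
hole ctr world [0.4405 0.2453 0.1296]
plate mid edge & origin: up [-0.0011 -0.      1.    ] t [-0.02    0.9998  0.    ]
```

Roll is gone. I'll shift +1.8 mm in y and approach slowly. Pad touch should come at TCP x≈0.489, while hitting the head would stop it at ≈0.480.

```bash
cat > s.py <<'E'
import numpy as np
from plant import robot
def S(l):
    s=robot.sense();print(l,round(s['t'],2),np.round(s['tcp_pos'],4),np.round(s['wrist_force'],1),np.round(s['torque'],2));return s
E
python3 - <<'E'
from s import *
robot.move_straight([.465,.2493,.230],vel=.05);S('pre')
c=robot.move_straight([.498,.2493,.230],vel=.015,contact_N=2.0);print(c);S('touch')
robot.sleep(.3);S('settle')
E
```

```text
pre 9.19 [0.4648 0.2494 0.2298] [ 0.6 -0.1 -3.4] [-0.06 -0.02 -0.04]
True
touch 10.74 [0.4895 0.2486 0.2287] [-1.2 -0.  -2.8] [-0.02  0.   -0.05]
settle 11.04 [0.4889 0.248  0.2278] [ 0.3  0.4 -2.6] [-0.08 -0.    0.02]
```

Contact came at x=0.4895, so the head has passed into the hole and the pads are touching. I'll press in small steps to 4–6 N.

Run:
```python
from s import *
for x in np.arange(.490,.4965,.001):
    robot.move_straight([x,.2493,.230],vel=.01);robot.sleep(.15)
    fx=np.mean([robot.sense()['wrist_force'][0] for _ in range(3)])
    S(f'{x:.4f} {fx:.1f}')
    if fx<-5.2: break
```

```text
0.4900 -0.1 11.58 [0.4899 0.2492 0.2299] [-0.1 -1.1 -4.4] [-0.17  0.08  0.04]
0.4910 -3.0 11.98 [0.4904 0.2493 0.2299] [-3.  -0.4 -2.2] [-0.31  0.75 -0.02]
0.4920 -3.2 12.38 [0.4917 0.2493 0.2299] [-3.2 -1.3 -3.1] [-0.25  1.01  0.02]
0.4930 -4.2 12.78 [0.4928 0.2493 0.2299] [-4.2 -1.8 -3.6] [-0.26  1.2   0.03]
0.4940 -4.2 13.18 [0.4938 0.2493 0.2299] [-4.2 -1.2 -2.5] [-0.26  1.41  0.  ]
0.4950 -4.8 13.58 [0.4947 0.2493 0.2299] [-4.8 -0.9 -2.5] [-0.33  1.56  0.1 ]
0.4960 -5.9 13.98 [0.4954 0.2493 0.2299] [-5.9 -1.2 -2.6] [-0.36  1.72  0.04]
```

The slope of about 0.7 N/mm matches the pads, and they are compressed about 5 mm. I'll ease back to about 4.2 mm and slide down, watching the force.

Run:
```python
from s import *
x=.4950
robot.move_straight([x,.2493,.230],vel=.01);robot.sleep(.15);f0=S('start')['wrist_force']
for z in np.arange(.228,.2035,-.002):
    c=robot.move_straight([x,.2493,z],vel=.02,contact_N=11);robot.sleep(.1)
    f=S(f'{z:.4f} {c}')['wrist_force']
    if c or f[2]-f0[2]>12 or np.abs(f[1]-f0[1])>6: break
```

```text
start 14.38 [0.4947 0.2493 0.2299] [-4.5 -0.7 -2.8] [-0.29  1.59  0.04]
0.2280 False 14.73 [0.4947 0.2496 0.2281] [-5.   0.1 -2.6] [-0.18  1.61  0.06]
0.2260 False 15.08 [0.4947 0.2498 0.2261] [-4.6 -0.1 -2.2] [-0.08  1.52  0.04]
0.2240 False 15.43 [0.4947 0.2499 0.2242] [-3.8  0.5 -2. ] [-0.04  1.56  0.05]
0.2220 False 15.78 [0.4947 0.2501 0.2222] [-4.4  0.6 -3. ] [0.05 1.57 0.08]
0.2200 False 16.13 [0.4947 0.2501 0.2203] [-5.2 -0.3 -2.1] [0.1  1.57 0.02]
0.2180 False 16.48 [0.4947 0.2502 0.2183] [-5.   0.9 -1.7] [0.1  1.54 0.04]
0.2160 False 16.83 [0.4947 0.2502 0.2163] [-6.3 -0.5 -2.1] [0.11 1.57 0.03]
0.2140 False 17.18 [0.4947 0.2502 0.2143] [-5.4 -0.4 -2.4] [0.02 1.54 0.05]
0.2120 False 17.53 [0.4947 0.2502 0.2123] [-6.2  0.2 -2.5] [0.06 1.54 0.06]
0.2100 False 17.88 [0.4947 0.2503 0.2103] [-5.6  0.2 -2.6] [0.11 1.54 0.06]
0.2080 False 18.23 [0.4947 0.2503 0.2083] [-5.1  0.5 -1.4] [0.07 1.51 0.04]
0.2060 False 18.58 [0.4947 0.2503 0.2063] [-5.1  0.6 -2.1] [0.12 1.5  0.05]
0.2040 False 18.93 [0.4949 0.2506 0.2058] [-6.9 -1.1  6.1] [-0.44  2.11  0.08]
```

It slid freely and stopped hard at z≈0.2058, about 24 mm travel. I'll confirm the stop with a slightly firmer push, relax the press so the pads seat the plate against the head, and look.

Run:
```python
from s import *
from meas import *
c=robot.move_straight([.495,.2503,.2030],vel=.01,contact_N=6);robot.sleep(.2);S(f'push {c}')
robot.move_straight([.4935,.2503,.2052],vel=.01);robot.sleep(.2);S('relax')
f=robot.grab_frame('scene');np.savez('s5.npz',**f);meas(f)
cv2.imwrite('pics/s5.png',cv2.resize(f['image'][230:370,110:240],None,fx=4.2,fy=4.2,interpolation=3)[...,::-1])
```

```text
push True 19.34 [0.4943 0.2509 0.2057] [-2.1 -0.8  5.4] [-0.41  0.49 -0.03]
relax 20.01 [0.4942 0.2508 0.2059] [-1.1 -0.6  5.3] [-0.    0.35  0.05]
plane 1017 [0.4935 0.2509 0.1395] [ 0.9998  0.0166 -0.0106]
row -0.03 lat [-0.0455  0.0419] row -0.01 lat [-0.0455  0.0421] row 0.01 lat [-0.0448  0.0422] row 0.03 lat [-0.0449  0.0424] 
topH 0.0513
hole 41 lat -0.0175 0.0107 H -0.0485 -0.0041
hole ctr world [0.4931 0.2475 0.1035]
plate mid edge & origin: up [1.060e-02 2.000e-04 9.999e-01] t [-0.0166  0.9999  0.    ]
```

View pics/s5.png

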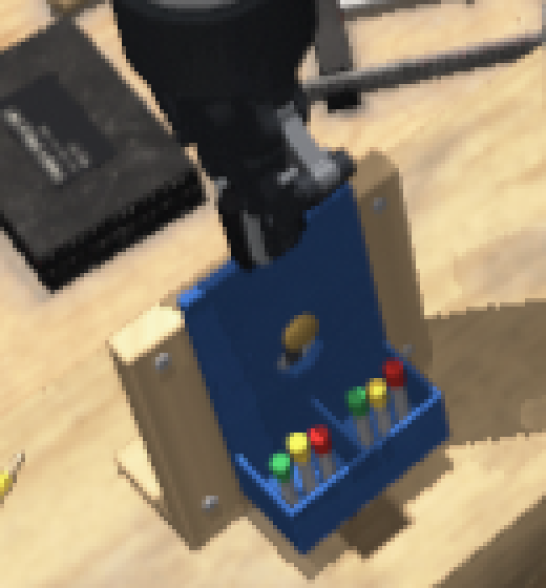

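The brass head at (300,333) now sits in front of the plate, with the emptied hole below it at (297,355). It is on the stud and bottomed. Release and retreat upward, then check.

Run:
```python
from s import *
from meas import *
robot.grip(.35);S('open')
s=robot.sense();p=np.array(s['tcp_pos'])
robot.move_straight([.4940,.2505,.26],vel=.06);S('up')
robot.move_straight([.4940,.2505,.33],vel=.12)
robot.sleep(.3);S('clear')
f=robot.grab_frame('scene');np.savez('s6.npz',**f);meas(f)
W=cloud(f);z=W[...,2];m=(np.abs(W[...,0]-.494)<.03)&(np.abs(W[...,1]-.249)<.03)&(z>.195)&(z<.245)
print('tab top',np.percentile(z[m],98))
a=cv2.resize(f['image'][230:370,110:240],None,fx=4.2,fy=4.2,interpolation=3)
cv2.imwrite('pics/s6.png',a[...,::-1])
```

```text
open 20.38 [0.4937 0.25   0.2049] [-0.1 -0.2  0.6] [ 0.01 -0.03  0.  ]
up 21.45 [0.4938 0.2503 0.2596] [0.9 0.1 0. ] [-0.03  0.01  0.01]
clear 22.48 [0.4938 0.2503 0.3294] [ 0.1 -0.1  0.3] [-0.05 -0.04  0.03]
plane 1018 [0.4916 0.2508 0.1404] [0.9998 0.0204 0.0012]
row -0.03 lat [-0.0447  0.0419] row -0.01 lat [-0.0446  0.0421] row 0.01 lat [-0.0443  0.0421] row 0.03 lat [-0.0437  0.0418] 
topH 0.0519
hole 43 lat -0.0168 0.012 H -0.0487 -0.0021
hole ctr world [0.4917 0.2484 0.1042]
plate mid edge & origin: up [-0.0012 -0.      1.    ] t [-0.0204  0.9998  0.    ]
tab top 0.23241273236070162
```

View pics/s6.png

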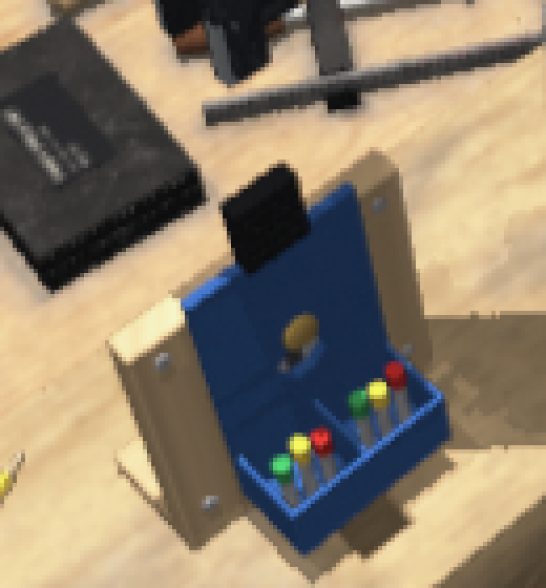

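It hangs straight and flush, with the head well over the slot. The plate top reads about 1.5 mm higher than before release, so I'll press gently on the tab with closed fingers to make sure it is fully home.

Run:
```python
from s import *
from meas import *
robot.grip(0.0,strength=20)
robot.move_straight([.493,.2495,.255],vel=.1);S('above')
c=robot.move_straight([.493,.2495,.232],vel=.01,contact_N=3);S(f'touch {c}')
z=robot.sense()['tcp_pos'][2]
for i in range(8):
    z-=.0007
    robot.move_straight([.493,.2495,z],vel=.01);robot.sleep(.15)
    f=S(f'push {z:.4f}')['wrist_force']
    if f[2]>11: break
robot.move_straight([.493,.2495,.34],vel=.1);robot.sleep(.3);S('clear')
f=robot.grab_frame('scene');np.savez('s7.npz',**f);meas(f)
W=cloud(f);z=W[...,2];m=(np.abs(W[...,0]-.494)<.03)&(np.abs(W[...,1]-.249)<.03)&(z>.195)&(z<.245)
print('tab top',np.percentile(z[m],98))
```

```text
above 23.82 [0.4933 0.2499 0.2556] [ 0.3  0.1 -0.1] [-0.01 -0.02  0.01]
touch True 25.16 [0.493  0.2496 0.242 ] [0.5 0.7 3.5] [-0.05  0.01  0.05]
push 0.2413 25.56 [0.4933 0.2498 0.2419] [ 0.1 -0.5  6.3] [-0.11  0.13 -0.01]
push 0.2406 25.96 [0.4935 0.2502 0.2418] [-0.2 -0.3  8.4] [-0.21  0.2   0.  ]
push 0.2399 26.36 [0.4938 0.2506 0.2417] [-0.3 -1.3 10.1] [-0.18  0.18 -0.01]
push 0.2392 26.76 [0.4941 0.251  0.2416] [-1.6 -0.  12.9] [-0.17  0.26  0.05]
clear 28.22 [0.4929 0.2494 0.3397] [ 0.5  0.6 -0.5] [-0.02  0.04 -0.02]
plane 996 [0.4916 0.2508 0.1399] [0.9999 0.0167 0.0037]
row -0.03 lat [-0.0451  0.0412] row -0.01 lat [-0.0446  0.042 ] row 0.01 lat [-0.0442  0.0421] row 0.03 lat [-0.044   0.0418] 
topH 0.0525
hole 42 lat -0.0168 0.0114 H -0.0484 -0.0017
hole ctr world [0.4917 0.2481 0.104 ]
plate mid edge & origin: up [-3.7e-03 -1.0e-04  1.0e+00] t [-0.0167  0.9999  0.    ]
tab top 0.23276504016382774
```

It stayed rigid under 13 N, more than twice the 4–6 N friction, so it is fully home. The gripper is clear, so I'm handing in.

```bash
python3 -c "
from plant import robot
print(robot.close_job())"
```

```text
the job is handed in; nothing more can be done
None
```

The blue caddy hangs on the stud with the slot fully home: it did not move under a 13 N push. The gripper is clear, I didn't touch the jar, tape roll or glue bottle, and the job was handed in at about 28 s of the 67 s allowed.

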